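# Seat a pine board against the fence and the stop

### The arm

A 6-joint arm with a two-finger parallel gripper is mounted at the origin on the work surface. World frame = base frame: x ahead of the robot, y to its left, z up, the work surface at z = 0. Lengths are in mm, angles in rad, forces in N, time in s.
With the tool pointing down it reaches from about 350 to 775 mm from the base axis. Payload 7.3 kg.
Tool frame: the origin (TCP) lies midway between the tips of the shut fingers; the grasp point (between the pads) lies 19 mm behind it; z points along the fingers, y is the line along which they close (so a half turn about z gives the same grasp; the last joint's range is limited). The gripper opens to 92 mm and grips with 3 to 60 N. Pads are 19 mm wide; open, the fingers measure 130 mm over their backs; the gripper's body (75 mm by 190 mm) begins 47 mm behind the grasp point.
Start: joints at [1.172, 0.342, 1.524, -0, 1.275, -0.146], TCP at [131.295, 508.337, 226.741] pointing down, gripper open.
Joint ranges: [-2.53, 2.53], [-0.77, 2.02], [0.04, 2.7], [-1, 4.14], [0.28, 2.66], [-3.11, 3.11]. Speed limits (rad/s): [2.57, 2.57, 3.14, 3.14, 3.14, 3.14].

### API

Orientations are given as [roll, pitch, yaw] about the fixed x, y, z axes, in that order (R = Rz(yaw) Ry(pitch) Rx(roll)).
In Python, from plant import get_obs, capture, camera_model, close_job, search_frame, regions_of, pinpoint gives the robot as it stands. The module is installed in compiled form; this text tells all that it offers.
- The arm moves only by the shell command python3 -m pendant 'ROWS'. ROWS is JSON, one flat list of numbers, 7 for each row, row after row: the shift along the tool's x, y, z in units of 30 mm (1.0 is 30 mm), then the turn, a rotation vector about the tool's x, y, z in units of 4 degrees (1.0 is 4 degrees), then the closure, from -1 (fully open) to 1 (shut), so that 0 is half open. In form: [dx, dy, dz, wx, wy, wz, gripper, dx, dy, dz, wx, wy, wz, gripper, ...]. A call has 1 to 12 rows; each row shifts and turns the commanded pose from where the row before left it, along the tool's axes as they then stand; what a row does not reach is not made up. A row lasts 1/10 s, in which the tool goes at most 50 mm and 8.59 degrees, less where a joint would pass 70% of its speed; a pose out of reach is approached as far as the arm can. A call with a number of a shift or a turn outside -1 to 1 is refused whole. A call with a gripper value outside its range is refused whole. The fingers move at their own pace and stop on an object; the grip force is fixed at half the most. Time passes only in rows, so rows that do not move let the fingers close. It gives the time, the measured TCP pose, the force, the opening and the grip force at its end, in the units of the state.
- get_obs(): the state, without advancing time (a new reading comes with each control period).
- capture(name): name is "side" or "top"; returns the picture (480x640x3 uint8, red, green, blue); there is no depth.
- camera_model(name): a dict with "fov_y" (degrees; the focal length in pixels is half the picture's height over the tangent of half this angle, whatever the lens; pixels are square), "cx", "cy" (the principal point, pixels), "D" ([k1, k2, p1, p2, k3] as OpenCV has them; the pictures are not rectified), "pose" (4x4, takes a point from camera to world coordinates). Camera axes: x right, y up, looking along -z (the intrinsics and any distortion apply to the point x, -y, -z); pixel columns grow to the right and rows downward; lengths in mm; the calibration is good to about 2 mm. A picture is of the moment at which its call begins. camera_model takes no time and is no camera call.
- close_job(): hands the job in; it is judged then, once.
Trained networks look in the newest picture that a camera, given by its name, has taken for a name from the list of things; names that differ only in an ending like _2 or _b are one class to them, and where a whole thing is asked for, a point or a joint stands for the part that bears it (a point fixed in the world has none). Each returns a list of dicts, best first, with "score" (0 to 1); they miss things now and then, are a little off and sometimes report something else, mostly with a low value. They report only what shows in the picture. A call takes as long as a camera call. They do not tell look-alikes from the thing itself.
- search_frame(camera, thing): "location" ([column, row] in pixels, amid what is visible of it).
- regions_of(camera, thing): "pixels" (480x640 bool, what is visible of it) and "location" ([column, row] in pixels, amid what is visible of it).
- pinpoint(camera, thing): "location" ([column, row] in pixels: a listed point, or the origin of a listed thing).
The state is a dict: "time": time; "joint_positions": joint angles; "dq": joint speeds; "tau": joint torques, N m; "tool_pos": TCP position; "tcp_rot": TCP orientation; "contact_force": force on the tool from outside, world axes, zero at the start; "moment": the same for the moment, N m; "grip_width": finger opening in mm; "finger_force": force on a finger pad.
Only numpy, scipy, OpenCV 4.12 (cv2) and the standard library are available. Lean on these libraries where they do the work, as an engineer would, in place of code of your own. Each camera call takes 0.05 s, during which the arm holds its last target. There are 200 camera calls.

### The job

Push the loose pale pine board along the bench with the fingers until its long edge lies flush against the aluminium fence and its end butts against the red stop, on the side of the stop that faces the middle of the fence. Only push it: do not grasp, lift or tip the board, and leave the mug, the jar and the glue bottle standing where they are. Then take the hand clear.

Things in the scene. Friction and masses are not known exactly. Their poses are not given: they have to be found in the camera images.
- board: Loose pale pine board, a flat block 95 mm wide (its x), 160 mm long (its y), 32 mm high, about 0.2 to 0.35 kg, with a thin black pencil line across its top. Origin at the centre of its underside, z up. It starts on the robot's side of the fence, 25 to 95 mm off it, turned up to 0.35 rad from it.
- fence: Straight aluminium fence fixed to the bench: 30 mm thick (x), 560 mm long (y), 28 mm high, its slot strip reaching 30 mm. Origin at the centre of its underside; y runs along it. Its working face is the one towards the robot, at x = -15 mm.
- stop: Red stop block fixed astride the fence near either end, its centre 190 to 230 mm from the fence's middle. Axes parallel to the fence's. 40 mm along the fence (y from -20 to 20 mm), 44 mm high, standing out 50 mm from the working face (x from -65 to -15 mm), back at x = 33 mm. Origin on the fence's centre line at bench height, mid-length.
- clamp: Black clamp with a wooden handle, fixed, holding the fence down near its other end, 190 to 230 mm from the fence's middle; 41 mm high, wholly on and behind the fence (never in front of its working face). Not to be used. Origin on the fence's centre line at bench height.
- mug: Blue ceramic mug, radius 41 mm, 95 mm high, standing upright; origin at the centre of its underside. Leave alone.
- jar: Glass jar with a steel lid, radius 35 mm, 80 mm high; origin at the centre of its underside. Leave alone.
- glue: Yellow glue bottle with an orange cap, radius 28 mm, 150 mm high; origin at the centre of its underside. Leave alone.
There are look-alikes about, which are no part of the job. There is more than one size of the board; the one meant has the size given above.

How it is judged (in metres and radians):
At the end, for the whole second after the job is handed in: Board flat, at rest, within 0.025 rad of parallel to the fence, its long edge within 3 mm of the fence's working face, its end within 3.5 mm of the red stop's face towards the middle of the fence; mug, jar and glue upright within 10 mm of where they stood (x of board in the frame of fence between -0.0655 and -0.059 m and angle between the y axis of board and the y axis of fence, either way round below 0.025 rad and ((y of stop in the frame of fence above 0 m and y of board in the frame of stop between -0.1035 and -0.096 m) or (y of stop in the frame of fence below 0 m and y of board in the frame of stop between 0.096 and 0.1035 m)) and height (world z) of board below 0.004 m and angle between board's own z axis and vertical below 0.03 rad and linear speed of board below 0.01 m/s and distance of each of mug, jar, glue from where it was at the start of the episode below 0.01 m and angle between each of mug, jar, glue's own z axis and vertical below 0.2 rad); the robot touches nothing.
It fails at once if the board is lifted or tipped off the bench (height (world z) of board above 0.008 m or angle between board's own z axis and vertical above 0.12 rad).
It fails at once if the blue mug is shifted by more than 10 mm, lifted or tipped (distance of mug from where it was at the start of the episode above 0.01 m or angle between mug's own z axis and vertical above 0.2 rad).
It fails at once if the glass jar is shifted by more than 10 mm, lifted or tipped (distance of jar from where it was at the start of the episode above 0.01 m or angle between jar's own z axis and vertical above 0.2 rad).
It fails at once if the yellow glue bottle is shifted by more than 10 mm, lifted or tipped (distance of glue from where it was at the start of the episode above 0.01 m or angle between glue's own z axis and vertical above 0.2 rad).
It also fails if it takes over 56 s, if anything falls off the work surface, if the arm or the gripper's body presses on something with over 40 N, if the wrist force passes 120 N, or if a joint passes its speed limit or range.

## Working session

There is one attempt and no reset: what is moved stays moved. The work goes in short steps, Python scripts to look and compute and a shell command to move; the robot and the scene stay as the last step left them, time stands still between calls to the robot, and variables do not carry over. Pictures are saved under pics/ and viewed, at most 10 in all, crops included, and the job is handed in when it is done.

```bash
mkdir -p pics
cat > h.py <<'E'
import numpy as np, cv2
from plant import *
def K(n):
    m=camera_model(n); f=240/np.tan(np.radians(m["fov_y"])/2)
    return np.array([[f,0,m["cx"]],[0,f,m["cy"]],[0,0,1]]),np.array(m["D"],float),np.array(m["pose"],float)
def ray(n,px,z):
    k,D,T=K(n); u=cv2.undistortPoints(np.array(px,float).reshape(-1,1,2),k,D).reshape(-1,2)
    d=np.c_[u[:,0],-u[:,1],-np.ones(len(u))]@T[:3,:3].T
    o=T[:3,3]; return o+d*((z-o[2])/d[:,2])[:,None]
def proj(n,P):
    k,D,T=K(n); p=(np.array(P,float).reshape(-1,3)-T[:3,3])@T[:3,:3]
    p=p*[1,-1,-1]; return cv2.projectPoints(p,np.zeros(3),np.zeros(3),k,D)[0].reshape(-1,2)
def save(n,name):
    im=capture(n); cv2.imwrite(f"pics/{name}.png",im[:,:,::-1]); return im
E
python3 - <<'E'
from h import *
for c in("top","side"):
    save(c,c+"0")
    print(c,K(c)[2].round(2).tolist())
    for t in("board","fence","stop","clamp","mug","jar","glue"):
        r=pinpoint(c,t); print(t,[(np.round(x["location"]).tolist(),round(x["score"],2),ray(c,[x["location"]],0)[0,:2].round().tolist()) for x in r])
o=get_obs();print(o["time"],o["tool_pos"],o["tcp_rot"],o["contact_force"])
E
```

```text
top [[-0.01, 0.99, -0.14, 431.87], [-1.0, -0.01, -0.0, 25.01], [-0.0, 0.14, 0.99, 1106.09], [0.0, 0.0, 0.0, 1.0]]
board [([232.0, 319.0], 0.81, [397.0, 248.0]), ([300.0, 259.0], 0.66, [539.0, 84.0]), ([382.0, 272.0], 0.56, [506.0, -115.0])]
fence [([311.0, 194.0], 0.96, [699.0, 57.0])]
stop [([234.0, 183.0], 0.87, [730.0, 248.0])]
clamp [([405.0, 215.0], 0.71, [645.0, -173.0])]
mug [([499.0, 315.0], 0.95, [400.0, -393.0])]
jar [([160.0, 297.0], 0.73, [449.0, 425.0]), ([404.0, 216.0], 0.63, [644.0, -171.0])]
glue []
side [[0.9, 0.34, -0.29, 276.35], [-0.45, 0.69, -0.57, -591.9], [0.0, 0.64, 0.77, 862.01], [0.0, 0.0, 0.0, 1.0]]
board [([213.0, 217.0], 0.97, [394.0, 237.0]), ([323.0, 314.0], 0.75, [510.0, -119.0])]
fence [([357.0, 228.0], 0.93, [683.0, 54.0])]
stop [([330.0, 171.0], 0.96, [716.0, 257.0]), ([394.0, 306.0], 0.72, [649.0, -165.0])]
clamp [([397.0, 302.0], 0.92, [659.0, -162.0])]
mug [([334.0, 469.0], 0.86, [392.0, -397.0])]
jar [([215.0, 161.0], 0.56, [462.0, 427.0]), ([331.0, 173.0], 0.22, [715.0, 248.0])]
glue []
0.8 [131.32362631 508.34082288 226.76508846] [3.14143969e+00 5.67823342e-05 2.88879928e+00] [-0.29733691  0.98767512 -0.19417128]
```

View pics/top0.png

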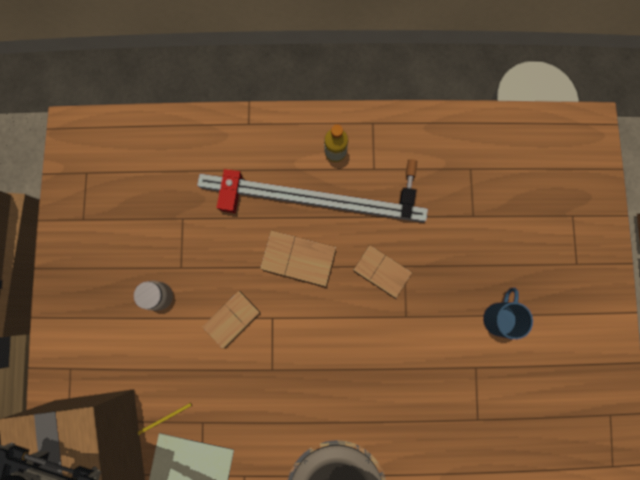

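View pics/side0.png

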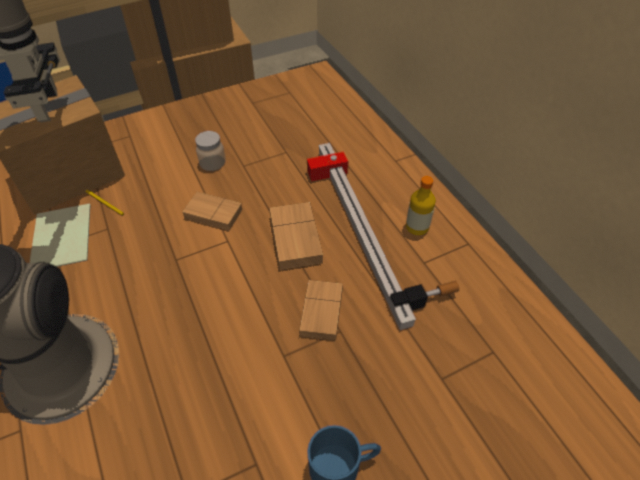

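The top view shows three pale boards: A (298,259), large; B (232,319), small; C (382,272), small. The stop is at (229,190), the clamp at (408,203), the jar at (152,296), the glue at (337,145) and the mug at (510,318). A looks like the 95x160 board, so I'll check it by fitting sizes to the masks.

```bash
cat >> h.py <<'E'
from scipy.optimize import minimize
S=4
def box(p,lo,hi):
    x,y,a=p; c=np.array([[i,j,k] for i in(lo[0],hi[0]) for j in(lo[1],hi[1]) for k in(lo[2],hi[2])],float)
    R=np.array([[np.cos(a),-np.sin(a),0],[np.sin(a),np.cos(a),0],[0,0,1]]); return c@R.T+[x,y,0]
def hullmask(px):
    m=np.zeros((480*S,640*S),np.uint8); h=cv2.convexHull(px.astype(np.float32)).reshape(-1,2)
    cv2.fillConvexPoly(m,np.round(((h+.5)*S-.5)*16).astype(np.int32),1,shift=4); return m>0
def mask(n,t,near,z=16):
    r=[x for x in regions_of(n,t)]; q=proj(n,[[near[0],near[1],z]])[0]
    r=[x for x in r if np.hypot(*(np.array(x["location"])-q))<30]
    if not r: return None
    m=r[0]["pixels"].astype(np.uint8)
    c=max(cv2.findContours(m,0,2)[0],key=cv2.contourArea) if t!="fence" else np.argwhere(m)[:,::-1].reshape(-1,1,2)
    o=np.vstack([c.reshape(-1,2)+d for d in([-.5,-.5],[.5,-.5],[-.5,.5],[.5,.5])])
    return hullmask(o)
def fit(ms,p0,lo,hi,fixed=None):
    def cost(v):
        p=fixed(v) if fixed else (v[0],v[1],v[2]/100)
        return sum(1-(m&(g:=hullmask(proj(n,box(p,lo,hi))))).sum()/(m|g).sum() for n,m in ms.items() if m is not None)
    v0=np.array(p0,float); 
    if not fixed: v0[2]*=100
    s=np.vstack([v0]+[v0+6*e for e in np.eye(len(v0))])
    r=minimize(cost,v0,method="Nelder-Mead",options=dict(initial_simplex=s,xatol=.1,fatol=1e-4,maxiter=150))
    v=r.x; return (np.array([v[0],v[1],v[2]/100]) if not fixed else v),r.fun/len(ms)
BL,BH=(-47.5,-80,0),(47.5,80,32)
def board(near,a0,cams=("top","side")):
    out={}
    ms={c:mask(c,"board",near) for c in cams}; ms={c:m for c,m in ms.items() if m is not None}
    for k in [(c,) for c in ms]+([tuple(ms)] if len(ms)>1 else []):
        out[k]=fit({c:ms[c] for c in k},(near[0],near[1],a0),BL,BH)
    return out
E
python3 - <<'E'
from h import *
im=save("top","t1");save("side","s1")
cv2.imwrite("pics/crop.png",cv2.resize(im[170:360,180:440,::-1],None,fx=3,fy=3,interpolation=2))
near=ray("top",[[298,259]],32)[0]
for n,c in zip("ABC",([298,259],[232,319],[382,272])):
    w=ray("top",[c],32)[0]; r=[x for x in regions_of("top","board") if np.hypot(*(np.array(x["location"])-c))<15]
    if r: print(n,w.round(),cv2.minAreaRect(ray("top",np.argwhere(r[0]["pixels"])[:,::-1],32)[:,:2].astype(np.float32)))
for k,v in board(near,-.25).items(): print("board",k,v[0].round(3),round(v[1],3))
fs={c:mask(c,"fence",(693,55)) for c in("top","side")}
for k in(("top",),("side",),("top","side")):
    f,e=fit({c:fs[c] for c in k},(693,55,-.15),(-15,-280,0),(15,280,30)); print("fence",k,f.round(3),round(e,3))
    ss={c:mask(c,"stop",(715,250)) for c in k}
    g=lambda v:(f[0]-v[0]*np.sin(f[2]),f[1]+v[0]*np.cos(f[2]),f[2])
    s,e=fit(ss,[200],(-65,-20,0),(33,20,44),g); print("stop s",s.round(1),round(e,3))
for t in("mug","jar","glue"):
  for c in("top","side"): print(t,c,[(np.round(x["location"]),round(x["score"],2)) for x in search_frame(c,t)][:2])
E
```

```text
A [536.  87.  32.] ((540.0272827148438, 88.30172729492188), (159.478515625, 97.75336456298828), 74.84817504882812)
B [398. 241.  32.] ((397.3782653808594, 243.8390350341797), (72.65991973876953, 120.70555877685547), 44.74333190917969)
C [ 504. -109.   32.] ((506.38372802734375, -110.47364807128906), (122.79682922363281, 75.42765045166016), 56.4237060546875)
board ('top',) [ 5.40276e+02  8.76430e+01 -2.59000e-01] 0.042
board ('side',) [ 5.42014e+02  8.88390e+01 -2.65000e-01] 0.028
board ('top', 'side') [ 5.41434e+02  8.82300e+01 -2.62000e-01] 0.037
fence ('top',) [ 6.86878e+02  5.63040e+01 -1.67000e-01] 0.056
stop s [198.3] 0.054
fence ('side',) [ 6.90093e+02  5.48170e+01 -1.67000e-01] 0.049
stop s [201.4] 0.039
fence ('top', 'side') [ 6.88488e+02  5.41140e+01 -1.64000e-01] 0.064
stop s [201.1] 0.06
mug top [(array([507., 318.]), 0.67)]
mug side [(array([337., 456.]), 0.67), (array([324., 166.]), 0.18)]
jar top [(array([152., 297.]), 0.63)]
jar side [(array([213., 151.]), 0.75), (array([337., 455.]), 0.69)]
glue top [(array([333., 143.]), 0.89)]
glue side [(array([416., 209.]), 0.69)]
```

View pics/crop.png

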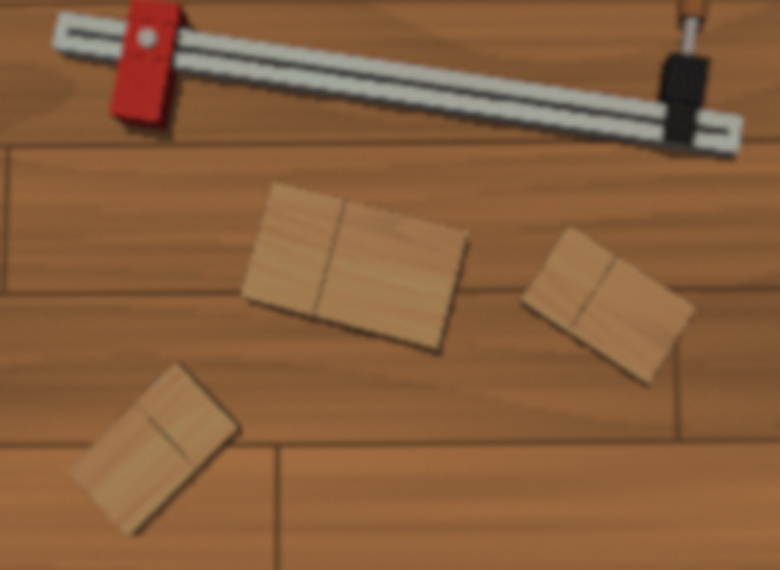

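The crop shows board A in the middle, at crop pixel (355,268), measuring about 159x97 mm. B and C are about 121x74 mm look-alikes. A is the board. In the fence frame it sits at (-150, 9) with an angle of -0.096 rad, and the target is (-62.5, ~101). I'll first push it square onto the fence with the open fingers, then slide it along from its end.

```bash
cat > st.py <<'E'
from h import *
F=(688.5,55.,-.166)
def tof(p):
    c,s=np.cos(F[2]),np.sin(F[2]); d=np.array(p[:2])-F[:2]; return np.array([c*d[0]+s*d[1],-s*d[0]+c*d[1]])
def st():
    o=get_obs(); q=tof(o["tool_pos"]); c,s=np.cos(F[2]),np.sin(F[2]); f=o["contact_force"]
    print("t",round(o["time"],2),"fence xy",q.round(1),"z",round(o["tool_pos"][2],1),"rpy",np.round(o["tcp_rot"],3),"yaw err",round(o["tcp_rot"][2]-(np.pi+F[2]),3),
     "force fx,fy,z",np.round([c*f[0]+s*f[1],-s*f[0]+c*f[1],f[2]],1),"open",round(o["grip_width"],1))
if __name__=="__main__": st()
E
python3 -m pendant '[0,0,0,0,0,-1,-1, 0,0,0,0,0,-0.25,-1, -1,-0.9,0,0,0,0,-1, -1,-0.9,0,0,0,0,-1, -1,-0.9,0,0,0,0,-1, -1,-0.9,0,0,0,0,-1, -1,-0.9,0,0,0,0,-1, -1,-0.9,0,0,0,0,-1, -1,-0.9,0,0,0,0,-1, -1,-0.9,0,0,0,0,-1, -1,-0.9,0,0,0,0,-1, -1,-0.9,0,0,0,0,-1]'; python3 st.py
```

```text
time: 2.95
tool_pos: [383.5, 191.2, 227.0]
tcp_rot: [3.141, 0.001, 2.975]
contact_force: [0.7, 1.5, -0.6]
grip_width: 91.6
finger_force: 0.0
t 2.95 fence xy [-323.3   83.9] z 227.0 rpy [3.141e+00 1.000e-03 2.975e+00] yaw err -0.001 force fx,fy,z [ 0.5  1.6 -0.6] open 91.6
```

```bash
python3 -m pendant '[-1,-0.85,0,0,0,0,-1, -1,-0.85,0,0,0,0,-1, -0.9,-0.8,0,0,0,0,-1, 0,0,1,0,0,0,-1, 0,0,1,0,0,0,-1, 0,0,1,0,0,0,-1, 0,0,1,0,0,0,-1, 0,0,1,0,0,0,-1, 0,0,1,0,0,0,-1, 0,0,0,0,0,0,-1]'; python3 st.py
```

```text
time: 3.95
tool_pos: [453.7, 104.1, 43.9]
tcp_rot: [-3.14, -0.007, 2.975]
contact_force: [-1.1, -0.2, -0.3]
grip_width: 91.8
finger_force: 0.0
t 3.95 fence xy [-239.7    9.6] z 43.9 rpy [-3.14  -0.007  2.975] yaw err -0.001 force fx,fy,z [-1.  -0.4 -0.3] open 91.8
```

```bash
python3 -m pendant '[0,0,0.6,0,0,0,-1, 0,0,0.5,0,0,0,-1, -0.3,0,0,0,0,0,-1, -0.3,0,0,0,0,0,-1, -0.3,0,0,0,0,0,-1, -0.3,0,0,0,0,0,-1, -0.3,0,0,0,0,0,-1, -0.3,0,0,0,0,0,-1, -0.3,0,0,0,0,0,-1, -0.3,0,0,0,0,0,-1, 0,0,0,0,0,0,-1]'; python3 st.py
python3 - <<'E'
from st import *
save("top","t2");save("side","s2")
for k,v in board((580,75),-.17).items(): print(k,tof(v[0]).round(1),round(v[0][2]-F[2],3),round(v[1],3))
E
```

```text
time: 5.05
tool_pos: [529.1, 92.2, 13.8]
tcp_rot: [3.141, 0.002, 2.976]
contact_force: [0.1, -0.6, -0.6]
grip_width: 91.9
finger_force: 0.0
t 5.05 fence xy [-163.3   10.3] z 13.8 rpy [3.141e+00 2.000e-03 2.976e+00] yaw err 0.0 force fx,fy,z [ 0.2 -0.6 -0.6] open 91.9
('side',) [-89.7   9.4] -0.219 0.185
```

View pics/t2.png

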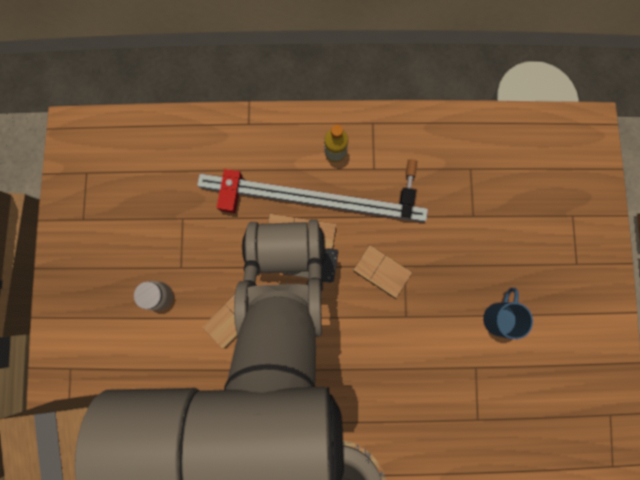

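The arm hides most of the board. Its far edge, from (270,216) to (335,220), runs parallel to the fence. I'll keep pushing and watch the force.

```bash
python3 -m pendant '[-0.25,0,0.05,0,0,0,-1, -0.25,0,0.05,0,0,0,-1, -0.25,0,0,0,0,0,-1, -0.2,0,0,0,0,0,-1, -0.1,0,0,0,0,0,-1, 0,0,0,0,0,0,-1]'; python3 st.py; python3 -m pendant '[-0.1,0,0,0,0,0,-1, -0.1,0,0,0,0,0,-1, 0,0,0,0,0,0,-1]'; python3 st.py
```

```text
time: 5.85
tool_pos: [559.0, 87.1, 10.7]
tcp_rot: [3.141, 0.001, 2.976]
contact_force: [-0.2, -1.0, 0.2]
grip_width: 91.8
finger_force: 0.0
t 5.85 fence xy [-133.    10.2] z 10.7 rpy [3.141e+00 1.000e-03 2.976e+00] yaw err 0.0 force fx,fy,z [-0.1 -1.   0.2] open 91.8
time: 6.15
tool_pos: [564.7, 86.2, 10.8]
tcp_rot: [3.141, 0.001, 2.976]
contact_force: [-0.1, 0.9, -0.1]
grip_width: 91.3
finger_force: 0.0
t 6.15 fence xy [-127.2   10.3] z 10.8 rpy [3.141e+00 1.000e-03 2.976e+00] yaw err 0.0 force fx,fy,z [-0.2  0.8 -0.1] open 91.3
```

```bash
python3 -m pendant '[-0.1,0,0,0,0,0,-1, -0.1,0,0,0,0,0,-1, 0,0,0,0,0,0,-1]'; python3 st.py
python3 - <<'E'
from st import *
im=save("side","s3")
cv2.imwrite("pics/s3c.png",cv2.resize(im[140:340,200:440,::-1],None,fx=3,fy=3,interpolation=2))
E
```

```text
time: 6.45
tool_pos: [570.8, 85.2, 10.8]
tcp_rot: [3.141, 0.001, 2.976]
contact_force: [0.5, 0.1, 0.8]
grip_width: 91.9
finger_force: 0.0
t 6.45 fence xy [-121.1   10.3] z 10.8 rpy [3.141e+00 1.000e-03 2.976e+00] yaw err 0.0 force fx,fy,z [0.5 0.2 0.8] open 91.9
```

View pics/s3c.png

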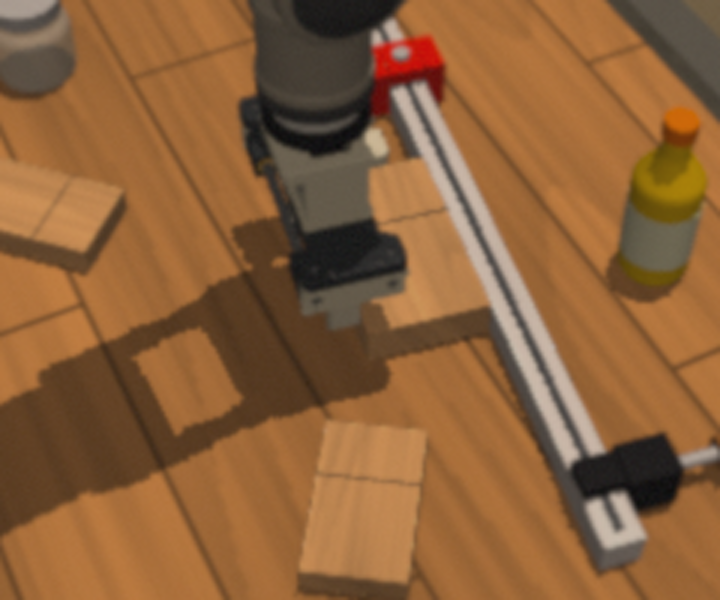

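The crop shows the board parallel to the fence and almost touching it, with the board's right end at crop pixel (490,310). I'll push on until contact shows.

```bash
python3 -m pendant '[-0.07,0,0,0,0,0,-1, 0,0,0,0,0,0,-1]'; python3 st.py; python3 -m pendant '[-0.07,0,0,0,0,0,-1, 0,0,0,0,0,0,-1]'; python3 st.py
```

```text
time: 6.7
tool_pos: [571.0, 85.1, 10.7]
tcp_rot: [-3.141, -0.003, 2.976]
contact_force: [-5.5, 0.0, 4.4]
grip_width: 91.4
finger_force: 2.5
t 6.7 fence xy [-120.9   10.3] z 10.7 rpy [-3.141e+00 -3.000e-03  2.976e+00] yaw err 0.001 force fx,fy,z [-5.4 -0.9  4.4] open 91.4
time: 6.9
tool_pos: [571.0, 85.1, 10.6]
tcp_rot: [-3.141, -0.007, 2.977]
contact_force: [-12.4, 1.8, 8.8]
grip_width: 91.8
finger_force: 5.8
t 6.9 fence xy [-120.8   10.2] z 10.6 rpy [-3.141 -0.007  2.977] yaw err 0.001 force fx,fy,z [-12.5  -0.3   8.8] open 91.8
```

The board is seated on the fence. The force is 12 N with the TCP at x_f = -121. Next I'll back off, rise, shut the fingers and go to the -y end of the board.

```bash
python3 -m pendant '[0.5,0,0,0,0,0,-1, 0.5,0,0,0,0,0,-1, 0,0,-1,0,0,0,1, 0,0,-1,0,0,0,1, 0,0,-1,0,0,0,1, -1,-1,0,0,0,0,1, -1,-1,0,0,0,0,1, -1,-1,0,0,0,0,1, 0,-1,0,0,0,0,1, 0,-0.3,0,0,0,0,1, 0,0,0,0,0,0,1]'; python3 st.py;  python3 - <<'E'
from st import *
save("top","t4");save("side","s4")
for k,v in board((625,78),-.17).items(): print(k,tof(v[0]).round(1),round(v[0][2]-F[2],3),round(v[1],3))
E
```

```text
time: 8.0
tool_pos: [611.9, -53.7, 100.6]
tcp_rot: [3.141, -0.0, 2.974]
contact_force: [-0.3, 1.2, -0.6]
grip_width: 24.3
finger_force: 0.0
t 8.0 fence xy [ -57.6 -119.8] z 100.6 rpy [ 3.141 -0.     2.974] yaw err -0.002 force fx,fy,z [-0.5  1.1 -0.6] open 24.3
('top',) [-64.6  18.8] -0.009 0.237
('side',) [-76.   11.3] -0.189 0.23
('top', 'side') [-64.6  13.6] -0.017 0.245
```

```bash
python3 -m pendant '[0.1,0,1,0,0,0,1, 0,0,1,0,0,0,1, 0,0,0.9,0,0,0,1, 0,0,0,0,0,0,1, 0,0.3,0,0,0,0,1, 0,0.2,0,0,0,0,1, 0,0.2,0,0,0,0,1, 0,0.2,0,0,0,0,1, 0,0.2,0,0,0,0,1, 0,0.2,0,0,0,0,1, 0,0.2,0,0,0,0,1, 0,0,0,0,0,0,1]'; python3 st.py
```

```text
time: 9.4
tool_pos: [616.9, -6.9, 13.9]
tcp_rot: [3.141, 0.001, 2.976]
contact_force: [-0.8, -0.3, 0.6]
grip_width: 0.2
finger_force: 0.0
t 9.4 fence xy [-60.4 -72.9] z 13.9 rpy [3.141e+00 1.000e-03 2.976e+00] yaw err 0.001 force fx,fy,z [-0.8 -0.5  0.6] open 0.2
```

```bash
python3 -m pendant '[0,0.2,0.05,0,0,0,1, 0,0.2,0.05,0,0,0,1, 0,0.2,0,0,0,0,1, 0,0.2,0,0,0,0,1, 0,0.2,0,0,0,0,1, 0,0.2,0,0,0,0,1, 0,0.2,0,0,0,0,1, 0,0.2,0,0,0,0,1, 0,0.2,0,0,0,0,1, 0,0.2,0,0,0,0,1, 0,0,0,0,0,0,1]'; python3 st.py;  python3 - <<'E'
from st import *
im=save("side","s5")
cv2.imwrite("pics/s5c.png",cv2.resize(im[120:320,240:440,::-1],None,fx=3,fy=3,interpolation=2))
E
```

```text
time: 10.5
tool_pos: [626.6, 52.6, 10.8]
tcp_rot: [3.141, 0.0, 2.977]
contact_force: [0.8, 0.3, -0.1]
grip_width: 0.5
finger_force: 0.0
t 10.5 fence xy [-60.6 -12.6] z 10.8 rpy [3.141 0.    2.977] yaw err 0.001 force fx,fy,z [ 0.7  0.4 -0.1] open 0.5
```

View pics/s5c.png

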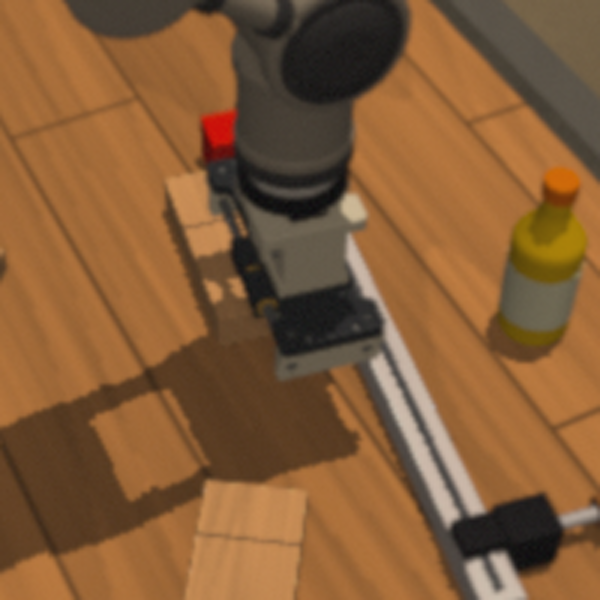

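The crop shows the board nearing the stop. Its far end is at about (190,178), the stop is at (220,135), and it still looks parallel to the fence. I'll creep on until contact.

```bash
python3 -m pendant '[0,0.1,0,0,0,0,1, 0,0.1,0,0,0,0,1, 0,0.1,0,0,0,0,1, 0,0,0,0,0,0,1]'>/dev/null; python3 st.py; python3 -m pendant '[0,0.1,0,0,0,0,1, 0,0,0,0,0,0,1]'>/dev/null; python3 st.py; python3 -m pendant '[0,0.07,0,0,0,0,1, 0,0,0,0,0,0,1]' >/dev/null; python3 st.py
```

```text
t 10.95 fence xy [-60.5  -4.3] z 10.8 rpy [3.141 0.    2.976] yaw err 0.001 force fx,fy,z [0.5 0.5 0.6] open 0.5
t 11.15 fence xy [-60.6  -1.4] z 10.8 rpy [3.141 0.    2.976] yaw err 0.001 force fx,fy,z [-0.6 -0.4  0.5] open 0.3
t 11.35 fence xy [-60.6   0.5] z 10.7 rpy [-3.142  0.     2.976] yaw err 0.001 force fx,fy,z [ 0.1 -1.6  1. ] open 0.2
```

```bash
python3 -m pendant '[0,0.07,0,0,0,0,1, 0,0,0,0,0,0,1]'>/dev/null; python3 st.py; python3 -m pendant '[0,0.07,0,0,0,0,1, 0,0,0,0,0,0,1]' >/dev/null; python3 st.py
```

```text
t 11.55 fence xy [-60.7   0.6] z 10.8 rpy [-3.139e+00 -1.000e-03  2.976e+00] yaw err 0.001 force fx,fy,z [ -0.  -10.    2.3] open 0.5
t 11.75 fence xy [-60.7   0.7] z 10.8 rpy [-3.136e+00 -1.000e-03  2.976e+00] yaw err 0.001 force fx,fy,z [ -2.  -16.6   4.2] open 0.6
```

The board is butted at 17 N. Now I'll back off, go round to the long edge with the fingers open, and seat it on the fence again.

```bash
python3 -m pendant '[0,-0.5,0,0,0,0,1, 0,-0.6,0,0,0,0,1, 0,0,-1,0,0,0,1, 0,0,-1,0,0,0,1, 0,0,-1,0,0,0,1, 1,0.5,0,0,0,0,-1, 1,1,0,0,0,0,-1, 1.1e0,1,0,0,0,0,-1]' ; python3 -m pendant '[0,-0.5,0,0,0,0,1, 0,-0.6,0,0,0,0,1, 0,0,-1,0,0,0,1, 0,0,-1,0,0,0,1, 0,0,-1,0,0,0,1, 1,0.5,0,0,0,0,-1, 1,1,0,0,0,0,-1, 1,1,0,0,0,0,-1, 0.1,1,0,0,0,0,-1, 0,0.9,0,0,0,0,-1, 0,0,0,0,0,0,-1]' >/dev/null; python3 st.py
python3 - <<'E'
from st import *
save("top","t6");save("side","s6")
for k,v in board((645,165),-.17).items(): print(k,tof(v[0]).round(1),round(v[0][2]-F[2],3),round(v[1],3))
E
```

```text
t 12.85 fence xy [-153.9  106.1] z 101.0 rpy [3.140e+00 1.000e-03 2.979e+00] yaw err 0.003 force fx,fy,z [ 0.1 -1.  -0.5] open 43.7
('top',) [-51.8  75.3] -0.253 0.45
('side',) [-61.6  98.7] -0.0 0.045
('top', 'side') [-61.6  98.7] -0.0 0.253out of range: row 8 has 1.1, outside -1 to 1
```

The first call had a typo (1.1) and was refused whole, so nothing moved. The second call ran. The side camera has the board at (-61.6, 98.7) with angle 0. Now the gentle seating push.

```bash
python3 -m pendant '[0,-0.15,0.5,0,0,0,-1, 0,0,0.5,0,0,0,-1, 0,0,0.5,0,0,0,-1, 0,0,0.5,0,0,0,-1, 0,0,0.5,0,0,0,-1, 0,0,0.5,0,0,0,-1, -0.3,0,0,0,0,0,-1, -0.3,0,0,0,0,0,-1, -0.2,0,0,0,0,0,-1, -0.2,0,0,0,0,0,-1, 0,0,0,0,0,0,-1]' >/dev/null; python3 st.py;  python3 -m pendant '[-0.07,0,0,0,0,0,-1, 0,0,0,0,0,0,-1]' >/dev/null; python3 st.py
```

```text
t 14.15 fence xy [-122.3   99. ] z 11.4 rpy [3.141e+00 2.000e-03 2.975e+00] yaw err -0.0 force fx,fy,z [ 0.6 -0.2 -1.3] open 91.8
t 14.35 fence xy [-121.5   99.1] z 10.9 rpy [3.141 0.    2.976] yaw err 0.001 force fx,fy,z [-0.2  0.3 -0.4] open 91.9
```

```bash
python3 -m pendant '[-0.07,0,0,0,0,0,-1, 0,0,0,0,0,0,-1]' >/dev/null; python3 st.py;  python3 -m pendant '[-0.07,0,0,0,0,0,-1, 0,0,0,0,0,0,-1]' >/dev/null; python3 st.py
```

```text
t 14.55 fence xy [-121.    99.1] z 10.7 rpy [-3.141e+00 -3.000e-03  2.977e+00] yaw err 0.001 force fx,fy,z [-5.2 -1.2  4. ] open 91.7
t 14.75 fence xy [-121.    99.1] z 10.7 rpy [-3.14  -0.008  2.977] yaw err 0.001 force fx,fy,z [-12.5  -0.5   8.3] open 92.0
```

```bash
python3 -m pendant '[0.5,0,0,0,0,0,-1, 0.7,0,0,0,0,0,-1, 0,0,-1,0,0,0,-1, 0,0,-1,0,0,0,-1, 0,0,-1,0,0,0,-1, 0,0,-1,0,0,0,-1, 0,0,-1,0,0,0,-1, 0,0,-1,0,0,0,-1, 0,0,-1,0,0,0,-1, 1,1,0,0,0,0,-1, 1,1,0,0,0,0,-1, 1,1,0,0,0,0,-1]' >/dev/null;  python3 -m pendant '[1,1,0,0,0,0,-1, 1,1,0,0,0,0,-1, 1,1,0,0,0,0,-1, 1,1,0,0,0,0,-1, 1,1,0,0,0,0,-1, 1,1,0,0,0,0,-1, 0,0,0,0,0,0,-1]' >/dev/null; python3 st.py
python3 - <<'E'
from st import *
a=save("top","t7");b=save("side","s7")
for k,v in board((645,165),-.17).items(): print(k,tof(v[0]).round(1),round(v[0][2]-F[2],3),round(v[1],3))
for t in("mug","jar","glue"):
  for c in("top","side"): print(t,c,[(np.round(x["location"]),round(x["score"],2)) for x in search_frame(c,t)][:2])
z=lambda i,r,c:cv2.resize(i[r:r+100,c:c+130,::-1],(780,300*2),interpolation=2)
cv2.imwrite("pics/f.png",np.hstack([cv2.resize(a[150:270,190:320,::-1],(400,369),interpolation=2),cv2.resize(b[130:250,280:410,::-1],(400,369),interpolation=2)]))
E
```

```text
t 16.65 fence xy [-427.6  371.8] z 220.6 rpy [ 3.140e+00 -1.000e-03  2.982e+00] yaw err 0.006 force fx,fy,z [0.2 0.1 0.1] open 91.7
('top',) [-63.9  99.7] 0.014 0.03
('side',) [-61.5  99.7] -0.005 0.03
('top', 'side') [-62.6  99.8] 0.006 0.033
mug top [(array([507., 318.]), 0.73)]
mug side [(array([335., 458.]), 0.61)]
jar top [(array([154., 297.]), 0.64)]
jar side [(array([214., 152.]), 0.81)]
glue top [(array([333., 143.]), 0.79)]
glue side [(array([335., 455.]), 0.74), (array([420., 208.]), 0.72)]
```

View pics/f.png

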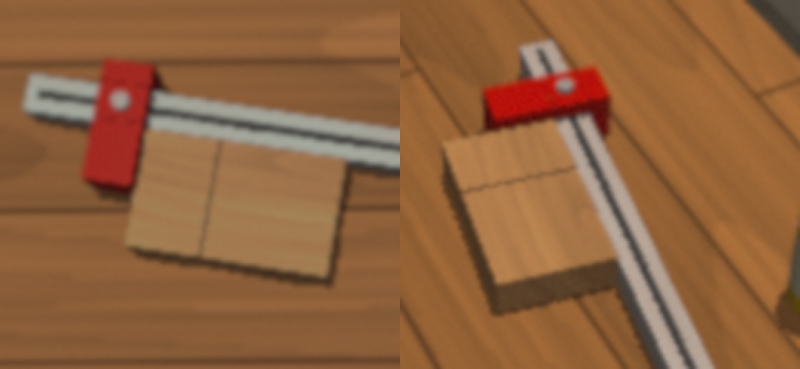

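The final views show the board flush along the fence with no gap at the stop; the corner in the left crop is at (148,130). The mug, jar and glue haven't moved, and the hand is clear. Handing in.

```bash
python3 -c "
from plant import *
print(close_job())"
```

```text
the job is handed in; nothing more can be done
None
```

I pushed the board flush against the fence and up to the red stop, and moved the hand clear. The final images show no gap at either contact and the mug, jar and glue standing where they were. I handed the job in at about 17 s, and it returned no verdict.

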